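# Flip down the stop and seat a carton on the packing slide

### The job

Flip the raised stop flag fully down across the packing slide, then push the carton along the slide until it sits square in the corner, flush against both the far fence and the flag. Seat it with a steady push of about 10 N against the flag for half a second, never pushing the carton harder than 25 N; leave the carton there with the flag down, and do not disturb the other goods.

Things in the scene. Friction and masses are not known exactly. Their poses are not given: they have to be found in the camera images.
- slide: Fixed packing slide: white deck 180 mm (x) by 480 (y), top 18 mm above the bench. Origin at bench height; deck spans x -100 to 80, y -230 to 250. Stock slides to +y. Aluminium fence along the far side: inner face at x = 50, 12 thick, top 58 above the bench. Near edge lip 8 mm above the deck. Dark bracket for the flag behind the fence (x 62 to 80, about y 65 to 139, high as the fence).
- stop_corner (a point): Fixed point on the deck at the fence's inner face (x = 0 here); axes as the slide's. The lowered flag's face stands 0 to 24 mm beyond it (+y): a fine adjustment set differently each time and not measured, to be found by feel. Seated, the carton's origin is at x = -40, z = 0 and y = -60 mm plus that setting.
- flag_hinge (a point): Fixed point on the flag's hinge axis (along y), 68 mm above the bench, 18 mm beyond the fence's inner face; axes as the slide's. The flag's mid-width is within 12 mm of it in y. Flag: steel angle; a flange 40 mm wide (y), 6 thick, reaching 118 mm out, its back 6 mm off the axis (74 mm above the bench when down), and a blade 42 mm deep along its -y edge, hanging below when down.
- flag (a joint): Flag angle. 0: raised, leaning 0.23 rad back (to +x) past upright; 0.23: upright; swings over the fence to -x; end stop at 1.8: level across the slide, fully down. Stiff hinge (0.16 N m friction, about 2 N at 70 mm out): stays where left.
- carton: Loose plain cardboard carton, 80 mm (x) by 120 mm (y) by 70 mm high, about 0.45 kg, lying on the deck short of the flag, a little skew and off the fence. Origin at the centre of its underside. Too wide to grip: it is pushed with the fingers. It slides with a drag of about 1.5 to 4.5 N.
- jar: Bystander: amber jar, 58 mm diameter, 85 mm high, standing on the deck beyond the flag. Origin under its centre.
- tin: Bystander: steel tin with a white paper label, 68 mm diameter, 100 mm high, on the bench behind the fence. Origin under its centre.
- tape: Bystander: cardboard roll core, 90 mm outer diameter, 48 mm high, lying flat on the bench behind the fence. Origin under its centre.

How it is judged:
By the outcome, as a careful person would: the job done as asked, in the order asked, and still so for the second after the job is handed in, with the robot touching nothing.
It also fails if it takes over 72 s, if anything falls off the work surface, if the arm or the gripper's body presses on something with over 40 N, if the wrist force passes 120 N, or if a joint passes its speed limit or range.

### The arm

A 6-joint arm with a two-finger parallel gripper is mounted at the origin on the work surface. World frame = base frame: x ahead of the robot, y to its left, z up, the work surface at z = 0. Lengths are in m, angles in rad, forces in N, time in s.
With the tool pointing down it reaches from about 0.35 to 0.775 m from the base axis. Payload 7.3 kg.
Tool frame: the origin (TCP) lies at the very end of the fingers, on their centre line; the grasp point (between the pads) lies robot.pinch_z behind it (robot.pinch_z is the distance from the TCP to the grasp point, in m); y points along the fingers, z is the direction in which the jaws open and shut, and the axes are right-handed (so a half turn about y gives the same grasp; the last joint's range is limited). The gripper opens to 92 mm and grips with 3 to 60 N. Pads are 19 mm wide; open, the fingers measure 130 mm over their backs; the gripper's body (75 mm by 190 mm) begins 47 mm behind the grasp point.
Start: joints at [-1.495, 0.342, 1.524, -0, 1.275, -0.146], TCP at [0.116, -0.512, 0.227] pointing down, gripper open.
Joint ranges: [-2.53, 2.53], [-0.77, 2.02], [0.04, 2.7], [-1, 4.14], [0.28, 2.66], [-3.11, 3.11]. Speed limits (rad/s): [2.57, 2.57, 3.14, 3.14, 3.14, 3.14].

### API

Orientations are given as [roll, pitch, yaw] about the fixed x, y, z axes, in that order (R = Rz(yaw) Ry(pitch) Rx(roll)).
In Python, from cell import status, viewer, robot gives the robot as it stands. The module is installed in compiled form; this text tells all that it offers.
- The arm moves only by the shell command python3 -m pendant 'ROWS' [FORCE]. ROWS is JSON, a list that holds one entry, the list of rows, each a list of 7 numbers: the shift along the tool's x, y, z in cm, then the turn, a rotation vector about the tool's x, y, z in rad, then the finger opening in cm, from 0 to 9.18. A call has 1 to 20 rows; each row is the pose to reach, as a shift and turn from the pose commanded when the call began, along the tool's axes at that moment; what a row does not reach only later rows make up. A row lasts 1/10 s, in which the tool goes at most 50 mm and 8.59 degrees, less where a joint would pass 70% of its speed; a pose out of reach is approached as far as the arm can. A call with a gripper value outside its range is refused whole. The fingers move at their own pace and stop on an object; FORCE is the grip in N (left out, the last holds). Time passes only in rows, so rows that repeat a pose let the fingers close. It gives the time, the measured TCP pose, the force and the opening at its end, in the units of the state.
- status.observe(): the state, without advancing time (a new reading comes with each control period).
- viewer.read_camera(name): name is "scene" or "top" or "wrist"; returns a dict with "image" (420x560x3 uint8, red, green, blue), "range_z" (420x560 float32, m along the optical axis (not along the pixel's ray), 0 where there is no reading), "fx", "fy", "cx", "cy" (pixels), "camera_from_world" (4x4, takes a point from world to camera coordinates). Camera axes: x right, y up, looking along -z (the intrinsics and any distortion apply to the point x, -y, -z); pixel columns grow to the right and rows downward; lengths in m; the calibration is good to about 2 mm. A picture is of the moment at which its call begins.
- robot.hand_in(): hands the job in, once; it reports no verdict.
The state is a dict: "time": time; "qpos": joint angles; "qvel": joint speeds; "joint_efforts": joint torques, N m; "tool_pos": TCP position; "tool_rot": TCP orientation; "contact_force": force on the tool from outside, world axes, zero at the start; "torque": the same for the moment, N m; "opening": finger opening in m.
Only numpy, scipy, OpenCV 4.12 (cv2) and the standard library are available. Lean on these libraries where they do the work, as an engineer would, in place of code of your own. Each camera call takes 0.05 s, during which the arm holds its last target. There are 200 camera calls.

## Working session

There is one attempt and no reset: what is moved stays moved. The work goes in short steps, Python scripts to look and compute and a shell command to move; the robot and the scene stay as the last step left them, time stands still between calls to the robot, and variables do not carry over. Pictures are saved under pics/ and viewed, about 8 in all and at most 12, crops included, and the job is handed in when it is done.

```bash
mkdir -p pics
cat > h.py <<'E'
import numpy as np, cv2
from cell import status, viewer, robot
def cam(n, save=None):
    c=viewer.read_camera(n)
    if save: cv2.imwrite('pics/'+save, cv2.cvtColor(c['image'],cv2.COLOR_RGB2BGR))
    return c
def cloud(c):
    d=c['range_z']; h,w=d.shape; u,v=np.meshgrid(np.arange(w),np.arange(h))
    p=np.stack([(u-c['cx'])/c['fx']*d,-(v-c['cy'])/c['fy']*d,-d],-1)
    T=np.linalg.inv(c['camera_from_world'])
    P=p@T[:3,:3].T+T[:3,3]; P[d==0]=np.nan; return P
E
python3 - <<'E'
from h import *
for n in ('scene','top'):
    c=cam(n,n+'0.png'); P=cloud(c); np.savez(n+'0.npz',P=P,im=c['image'])
    T=np.linalg.inv(c['camera_from_world']); print(n,T.round(3).tolist(),c['fx'],c['cx'],c['cy'])
s=status.observe(); print(s, robot.pinch_z)
E
```

```text
scene [[-0.384, -0.691, 0.613, 1.103], [0.923, -0.294, 0.247, 0.221], [0.01, 0.661, 0.751, 0.656], [0.0, 0.0, 0.0, 1.0]] 423.28661833666763 285.1763134876875 215.95915789619517
top [[-0.005, 0.992, -0.125, 0.541], [-1.0, -0.003, 0.016, 0.039], [0.015, 0.125, 0.992, 0.88], [0.0, 0.0, 0.0, 1.0]] 414.1214879546292 277.9668054666784 199.59140169507117
{'time': 0.1, 'qpos': array([-1.49497621e+00,  3.42658111e-01,  1.52490529e+00, -2.64125752e-05,
        1.27538972e+00, -1.46014801e-01]), 'qvel': array([-0.00037661, -0.0019144 , -0.00279087,  0.00075653, -0.00179238,
       -0.00022529]), 'joint_efforts': array([ 1.63008372e-03, -4.32004058e+01, -2.44695014e+01,  7.19258236e-02,
        5.26417745e-02, -6.18128183e-05]), 'tool_pos': array([ 0.11548959, -0.51177712,  0.22611748]), 'tool_rot': array([-1.57214598e+00,  1.72952880e-04, -2.91975015e+00]), 'contact_force': array([ 0.03742723, -0.19459491,  0.13309867]), 'torque': array([-0.01695845,  0.01131748, -0.00745548]), 'opening': 0.09148580789939575} 0.0188
```

View pics/top0.png

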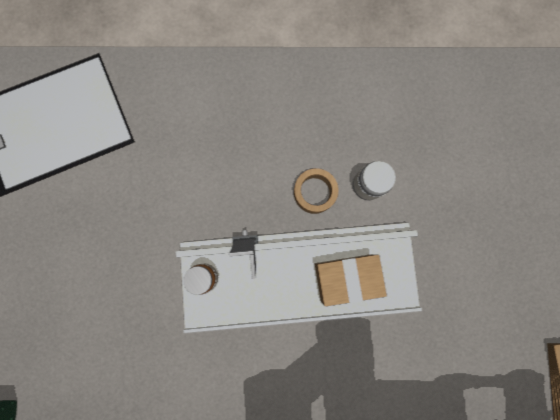

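View pics/scene0.png

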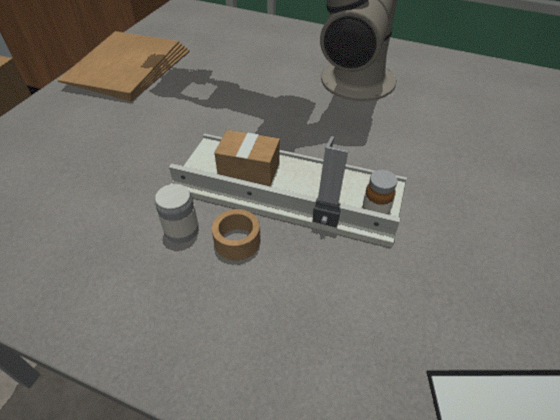

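The top view shows the slide (cols 180–420, rows 230–330) with the fence on its upper, +x side. The raised flag is at about (250,245), the carton at (350,280), the jar at (200,280), the tape at (317,190) and the tin at (378,180). In the scene view the flag stands upright at about (332,175), with the carton at (248,157). Next I'll measure them.

Run:
```python
from h import *
d=np.load('top0.npz'); P=d['P']; im=d['im'].astype(int); hsv=cv2.cvtColor(d['im'],cv2.COLOR_RGB2HSV)
z=P[...,2]; u,v=np.meshgrid(np.arange(560),np.arange(420))
roi=(u>170)&(u<430)&(v>215)&(v<340)
print('z bench',np.nanmedian(z[350:380,50:150]))
# deck
deck=roi&(abs(z-.018)<.005)&(hsv[...,1]<40)&(hsv[...,2]>120)
big=lambda m:(lambda n,l,s,_:l==1+np.argmax(s[1:,4]))(*cv2.connectedComponentsWithStats(m.astype(np.uint8)))
fence=roi&(abs(z-.058)<.006)&(hsv[...,1]<60)&(v<262)
pts=P[fence]; print('fence n',len(pts))
pts=pts[(pts[:,0]>np.median(pts[:,0])-.03)&(pts[:,0]<np.median(pts[:,0])+.03)]
vx,vy,x0,y0=cv2.fitLine(pts[:,:2].astype(np.float32),cv2.DIST_HUBER,0,.001,.001).ravel()
if vy<0: vx,vy=-vx,-vy
yaw=np.arctan2(-vx,vy); print('yaw',yaw,'centre',x0,y0)
ex=np.array([np.cos(yaw),np.sin(yaw)]); ey=np.array([-np.sin(yaw),np.cos(yaw)])
def loc(p): return np.c_[p[:,:2]@ex,p[:,:2]@ey]
L=loc(pts); print('fence x local pct',np.percentile(L[:,0],[1,5,50,95,99]),'y',np.percentile(L[:,1],[0.2,1,99,99.8]))
dk=P[deck]; L=loc(dk); print('deck x',np.percentile(L[:,0],[.5,2,50,98,99.5]),'y',np.percentile(L[:,1],[0,.2,1,99,99.8,100]))
car=roi&(abs(z-.088)<.006)&(u>300); car=big(car); r=cv2.minAreaRect(P[car][:,:2].astype(np.float32)); print('carton',r,z[car].mean(), 'n',car.sum()); print(cv2.boxPoints(r))
for n in ('top','scene'):
    d=np.load(n+'0.npz');Q=d['P']; 
    f=(Q[...,2]>.11)&(Q[...,0]>.4)&(abs(Q[...,1])<.4)&(Q[...,2]<.3)
    L=np.c_[loc(Q[f]),Q[f][:,2]]; print(n,'flag pts',len(L),'min',L.min(0),'max',L.max(0))
    for a in np.arange(.11,.24,.02):
        s=L[(L[:,2]>a)&(L[:,2]<a+.02)]
        if len(s): print(round(a,2),len(s),np.percentile(s[:,0],[2,50,98]).round(4),np.percentile(s[:,1],[2,98]).round(4))
```

```text
z bench -0.00023885644748383728
fence n 1415
yaw 0.082987145 centre 0.55798477 -0.008269677
fence x local pct [0.54926565 0.54981296 0.55556773 0.57387162 0.57813854] y [-0.29585756 -0.29200888  0.17837214  0.18196099]
deck x [0.40523007 0.40678961 0.48180748 0.57610713 0.57830148] y [-0.29716122 -0.29577182 -0.29265827  0.17882008  0.18180735  0.18336339]
carton ((0.48777979612350464, -0.11184528470039368), (0.080341637134552, 0.12022040039300919), 8.660207748413086) 0.08782471786230583 n 2726
[[ 0.43901592 -0.05846911]
 [ 0.45711803 -0.17731884]
 [ 0.53654367 -0.16522145]
 [ 0.51844156 -0.04637173]]
top flag pts 410 min [0.50174499 0.0256377  0.11005621] max [0.56444037 0.06511883 0.18731917]
0.11 63 [0.5168 0.5615 0.5643] [0.0257 0.0635]
0.13 61 [0.5119 0.557  0.5596] [0.0257 0.064 ]
0.15 69 [0.5185 0.5526 0.5553] [0.0257 0.0639]
0.17 217 [0.5036 0.5434 0.5506] [0.0258 0.064 ]
scene flag pts 948 min [0.50234867 0.023167   0.11001676] max [0.566228   0.06328857 0.1866602 ]
0.11 218 [0.5581 0.5617 0.5653] [0.0238 0.0627]
0.13 218 [0.5537 0.557  0.5602] [0.0244 0.0629]
0.15 244 [0.5116 0.5526 0.5559] [0.0241 0.0627]
0.17 268 [0.5076 0.5481 0.5517] [0.0239 0.0625]
```

```bash
cat >> h.py <<'E'
from scipy.spatial.transform import Rotation as Ro
PSI=.083
S=Ro.from_euler('z',PSI).as_matrix()   # slide axes; local = S.T @ world
# local numbers: fence inner x=.5495, flag face y~.0245, flag mid y .044, hinge x .5675 z .068
def row(x,y,z,yaw=PSI-np.pi):
    """shift (cm) and turn, tool axes, to local (slide-axes) TCP x,y,z with the tool down"""
    s=status.observe(); R=Ro.from_euler('xyz',s['tool_rot'])
    d=R.as_matrix().T@(S@np.array([x,y,z])-s['tool_pos'])*100
    r=(R.inv()*Ro.from_euler('xyz',[-np.pi/2,0,yaw])).as_rotvec()
    print([*d.round(2).tolist(),*r.round(3).tolist()])
def st():
    s=status.observe(); print('t',round(s['time'],2),'loc',(S.T@s['tool_pos']).round(4),'Floc',(S.T@s['contact_force']).round(2),'yaw',round(s['tool_rot'][2]-PSI,4),'open',round(s['opening'],4),'q6',s['qpos'][5].round(2))
E
python3 - <<'E'
from h import *
st(); row(.61,.044,.25); row(.61,.044,.15)
E
```

```text
t 0.1 loc [ 0.0727 -0.5196  0.2261] Floc [ 0.02 -0.2   0.13] yaw -3.0028 open 0.0915 q6 -0.15
[-61.02, -2.31, -48.38, 0.001, 0.139, -0.0]
[-61.02, 7.69, -48.37, 0.001, 0.139, -0.0]
```

```bash
R='[-61,-2.3,-48.4,0,0.139,0,0]'; python3 -m pendant '[[[-10,-2.3,-8,0,0.02,0,0],[-61,-2.3,-48.4,0,0.139,0,0],[-61,-2.3,-48.4,0,0.139,0,0],[-61,-2.3,-48.4,0,0.139,0,0],[-61,-2.3,-48.4,0,0.139,0,0],[-61,-2.3,-48.4,0,0.139,0,0],[-61,-2.3,-48.4,0,0.139,0,0],[-61,-2.3,-48.4,0,0.139,0,0],[-61,-2.3,-48.4,0,0.139,0,0],[-61,-2.3,-48.4,0,0.139,0,0],[-61,-2.3,-48.4,0,0.139,0,0],[-61,-2.3,-48.4,0,0.139,0,0],[-61,-2.3,-48.4,0,0.139,0,0],[-61,-2.3,-48.4,0,0.139,0,0],[-61,-2.3,-48.4,0,0.139,0,0],[-61,-2.3,-48.4,0,0.139,0,0],[-61,-2.3,-48.4,0,0.139,0,0],[-61,-2.3,-48.4,0,0.139,0,0],[-61,-2.3,-48.4,0,0.139,0,0],[-61,-2.3,-48.4,0,0.139,0,0]]]' 10
python3 - <<'E'
from h import *
st(); row(.61,.044,.25)
E
```

```text
time: 2.1
tool_pos: [0.6036, 0.093, 0.25]
tool_rot: [-1.571, -0.0, -3.06]
contact_force: [-0.7, -0.3, -0.4]
opening: 0.0
t 2.1 loc [0.6092 0.0427 0.25  ] Floc [-0.68 -0.28 -0.4 ] yaw -3.1433 open 0.0 q6 1.52
[-0.07, -0.0, -0.13, -0.0, -0.002, 0.0]
```

```bash
python3 -m pendant '[[[0,4.6,-0.1,0,0,0,0],[0,9.3,-0.1,0,0,0,0],[2,9.3,-0.1,0,0,0,0],[4,9.3,-0.1,0,0,0,0],[4.7,9.3,-0.1,0,0,0,0],[5.7,9.6,-0.1,0,0,0,0],[6.8,10,-0.1,0,0,0,0],[7.8,10.4,-0.1,0,0,0,0],[8.5,10.9,-0.1,0,0,0,0],[9.2,11.5,-0.1,0,0,0,0],[9.9,12.1,-0.1,0,0,0,0],[10.4,12.8,-0.1,0,0,0,0],[10.9,13.6,-0.1,0,0,0,0],[11.4,14.4,-0.1,0,0,0,0],[11.7,15.2,-0.1,0,0,0,0],[12.0,16.0,-0.1,0,0,0,0],[12.0,16.0,-0.1,0,0,0,0]]]'
python3 - <<'E'
from h import *
st()
E
```

```text
time: 3.8
tool_pos: [0.4832, 0.0853, 0.0883]
tool_rot: [-1.571, -0.003, -3.059]
contact_force: [0.1, 0.1, 0.1]
opening: 0.0003
t 3.8 loc [0.4886 0.0449 0.0883] Floc [0.06 0.06 0.06] yaw -3.1418 open 0.0003 q6 1.51
```

```bash
python3 -m pendant '[[[0.1,0.4,0,0,0,0,0],[0.1,0.8,0,0,0,0,0],[0.1,1.0,0,0,0,0,0],[0.1,1.2,0,0,0,0,0],[0.1,1.3,0,0,0,0,0],[0.1,1.4,0,0,0,0,0]]]'
python3 - <<'E'
from h import *
st()
E
python3 -m pendant '[[[0,0.1,0,0,0,0,0],[0,0.1,0,0,0,0,0]]]'
python3 - <<'E'
from h import *
st(); c=cam('scene','scene1.png'); P=cloud(c)
L=P.reshape(-1,3)@S
for a,b in((.45,.475),(.505,.54)):
    m=(L[:,0]>a)&(L[:,0]<b)&(L[:,1]>.02)&(L[:,1]<.07)&(L[:,2]>.06)&(L[:,2]<.1); print(m.sum(),np.median(L[m],0),np.percentile(L[m][:,1],[2,98]),L[m][:,0].min())
E
```

```text
time: 4.4
tool_pos: [0.4835, 0.0851, 0.0756]
tool_rot: [-1.571, 0.0, -3.059]
contact_force: [-0.8, 0.0, 0.3]
opening: 0.0003
t 4.4 loc [0.4889 0.0448 0.0756] Floc [-0.84  0.09  0.26] yaw -3.1418 open 0.0003 q6 1.51
time: 4.6
tool_pos: [0.4835, 0.0851, 0.0746]
tool_rot: [-1.571, 0.0, -3.059]
contact_force: [-1.0, -0.4, -1.2]
opening: 0.0006
t 4.6 loc [0.4889 0.0448 0.0746] Floc [-1.   -0.34 -1.17] yaw -3.1418 open 0.0006 q6 1.51
25 [0.46157745 0.06107289 0.07542578] [0.05814842 0.06337541] 0.4509812506684838
256 [0.52250587 0.0437347  0.0754907 ] [0.02428853 0.0627297 ] 0.5053884135584621
```

```bash
for i in 1; do python3 -m pendant '[[[0,0.1,0,0,0,0,0],[0,0.1,0,0,0,0,0]]]'; done; python3 -m pendant '[[[0,0.1,0,0,0,0,0],[0,0.1,0,0,0,0,0]]]';  python3 -m pendant '[[[0,0.1,0,0,0,0,0],[0,0.1,0,0,0,0,0]]]'
```

```text
time: 4.85
tool_pos: [0.4837, 0.0851, 0.0742]
tool_rot: [-1.571, 0.001, -3.059]
contact_force: [-1.3, -0.6, 4.5]
opening: 0.0003
time: 5.05
tool_pos: [0.4837, 0.0852, 0.074]
tool_rot: [-1.571, 0.001, -3.059]
contact_force: [-4.1, -0.4, 12.8]
opening: 0.0004
time: 5.25
tool_pos: [0.4838, 0.0852, 0.0738]
tool_rot: [-1.571, 0.002, -3.059]
contact_force: [-6.7, -0.1, 20.9]
opening: 0.0005
```

View pics/scene1.png

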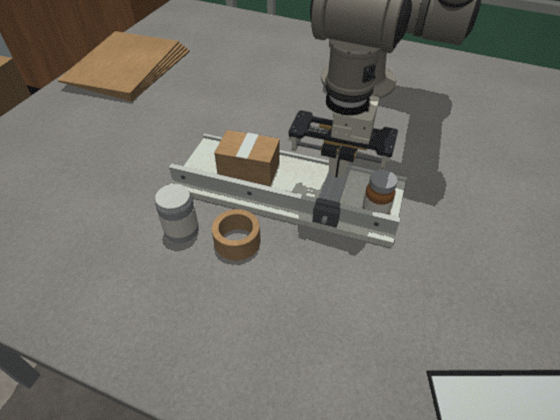

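```bash
python3 -m pendant '[[[0,-5,0,0,0,0,0],[0,-9.9,0,0,0,0,0],[2,-9.9,5,0,0,0,6],[4,-9.9,10,0,0,0,6],[6,-9.9,15,0,0,0,6],[8.4,-9.9,19.7,0,0,0,6],[8.4,-9.9,19.7,0,0,0,6],[8.4,-9.9,19.7,0,0,0,6],[8.4,-9.9,19.7,0,0,0,6]]]'
python3 - <<'E'
from h import *
st(); row(.405,-.152,.05)
c=cam('scene','scene2.png'); P=cloud(c)
L=P.reshape(-1,3)@S
for a in(.45,.47,.49,.51,.53):
    m=(L[:,0]>a)&(L[:,0]<a+.02)&(L[:,1]>.02)&(L[:,1]<.07)&(L[:,2]>.06)&(L[:,2]<.1); print(m.sum(),np.median(L[m],0),np.percentile(L[m][:,1],[2,98]),L[m][:,0].min())
E
```

```text
time: 6.15
tool_pos: [0.4161, -0.118, 0.1707]
tool_rot: [-1.571, 0.0, -3.06]
contact_force: [-0.1, -0.2, -0.7]
opening: 0.052
t 6.15 loc [ 0.4049 -0.1521  0.1707] Floc [-0.09 -0.23 -0.67] yaw -3.1429 open 0.052 q6 1.03
[-0.0, 12.07, -0.01, 0.0, -0.001, -0.0]
128 [0.46094455 0.04441443 0.07540532] [0.02441175 0.06310005] 0.4500298890005402
130 [0.48008176 0.04401312 0.07551666] [0.02443889 0.06259347] 0.470013701168449
144 [0.49940183 0.0433016  0.07525405] [0.02418059 0.06290907] 0.49001014848939184
148 [0.51976813 0.04391035 0.0752862 ] [0.02403885 0.06247027] 0.5103754977551618
151 [0.54042609 0.04296752 0.07544204] [0.02438211 0.0627002 ] 0.5303517057711123
```

```bash
python3 -m pendant '[[[0,5,0,0,0,0,6],[0,10,0,0,0,0,6],[0,12.1,0,0,0,0,6],[0,12.1,0,0,0,0,6],[-1,12.1,0,0,0,0,6],[-1.4,12.1,0,0,0,0,6],[-1.8,12.1,0,0,0,0,6],[-2.2,12.1,0,0,0,0,6],[-2.6,12.1,0,0,0,0,6],[-3.0,12.1,0,0,0,0,6],[-3.4,12.1,0,0,0,0,6],[-3.8,12.1,0,0,0,0,6],[-4.2,12.1,0,0,0,0,6],[-4.5,12.1,0,0,0,0,6],[-4.8,12.1,0,0,0,0,6],[-5.0,12.1,0,0,0,0,6]]]'; python3 -c "
from h import *; st()"; python3 -m pendant '[[[-0.1,0,0,0,0,0,6],[-0.2,0,0,0,0,0,6],[-0.2,0,0,0,0,0,6]]]'; python3 -c "
from h import *; st()"; python3 -m pendant '[[[-0.1,0,0,0,0,0,6],[-0.15,0,0,0,0,0,6],[-0.15,0,0,0,0,0,6]]]'; python3 -c "
from h import *; st()"
```

```text
time: 7.8
tool_pos: [0.4661, -0.114, 0.0496]
tool_rot: [-1.571, 0.0, -3.059]
contact_force: [-4.0, -0.2, 2.9]
opening: 0.0603
t 7.8 loc [ 0.455  -0.1522  0.0496] Floc [-3.99  0.13  2.86] yaw -3.1418 open 0.0603 q6 1.09
time: 8.1
tool_pos: [0.4681, -0.1138, 0.0497]
tool_rot: [-1.571, 0.0, -3.059]
contact_force: [-2.6, 0.8, 1.0]
opening: 0.0602
t 8.1 loc [ 0.457  -0.1522  0.0497] Floc [-2.52  1.    0.97] yaw -3.1418 open 0.0602 q6 1.09
time: 8.4
tool_pos: [0.4682, -0.1137, 0.0497]
tool_rot: [-1.571, -0.002, -3.059]
contact_force: [-7.9, -1.3, 5.0]
opening: 0.0599
t 8.4 loc [ 0.4572 -0.1521  0.0497] Floc [-8.01 -0.6   4.98] yaw -3.1422 open 0.0599 q6 1.09
```

```bash
python3 -m pendant '[[[0.5,0,0,0,0,0,6],[1.8,0,0,0,0,0,6],[1.8,-5,0,0,0,0,3],[1.8,-8.5,0,0,0,0,2.5],[-1,-8.5,4,0,-0.14,0,2.5],[-4.8,-8.5,8,0,-0.28,0,2.5],[-4.8,-8.5,10.6,0,-0.42,0,2.5],[-4.8,-8.5,10.6,0,-0.56,0,2.5],[-4.8,-8.5,10.6,0,-0.7,0,2.5],[-4.8,-8.5,10.6,0,-0.84,0,2.5],[-4.8,-8.5,10.6,0,-0.98,0,2.5],[-4.8,-8.5,10.6,0,-1.12,0,2.5],[-4.8,-8.5,10.6,0,-1.26,0,2.5],[-4.8,-8.5,10.6,0,-1.4,0,2.5],[-4.8,-8.5,10.6,0,-1.5,0,2.5],[-4.8,-8.5,10.6,0,-1.57,0,2.5],[-4.8,-8.5,10.6,0,-1.57,0,2.5]]]'
python3 - <<'E'
from h import *
st(); row(.507,-.258,.05,PSI-np.pi/2)
c=cam('top','top3.png');P=cloud(c);L=P@S; z=L[...,2]
m=(abs(z-.088)<.006)&(L[...,1]<.05)&(L[...,1]>-.24)&(abs(L[...,0]-.5)<.07)
hsv=cv2.cvtColor(c['image'],cv2.COLOR_RGB2HSV); m&=(hsv[...,2]>60)
n,l,s,_=cv2.connectedComponentsWithStats(m.astype(np.uint8)); k=l==1+np.argmax(s[1:,4])
r=cv2.minAreaRect(L[k][:,:2].astype(np.float32)); print('carton local',r,k.sum())
m=(z>.093)&(z<.112)&(L[...,1]<.3)&(L[...,0]>.56)&(L[...,0]<.8); print('tin',L[m].min(0),L[m].max(0))
E
```

```text
time: 10.1
tool_pos: [0.5264, -0.2155, 0.1347]
tool_rot: [-1.57, -0.001, -1.488]
contact_force: [0.4, 0.4, -0.7]
opening: 0.0251
t 10.1 loc [ 0.5067 -0.2584  0.1347] Floc [ 0.46  0.35 -0.7 ] yaw -1.5712 open 0.0251 q6 -0.61
[-0.04, 8.47, 0.02, -0.001, -0.0, 0.001]
carton local ((0.5090317726135254, -0.15364865958690643), (0.12081553786993027, 0.08050942420959473), 89.79084014892578) 2682
tin [ 0.6362924  -0.25351993  0.09302263] [ 0.69794777 -0.19276468  0.10373923]
```

View pics/top3.png

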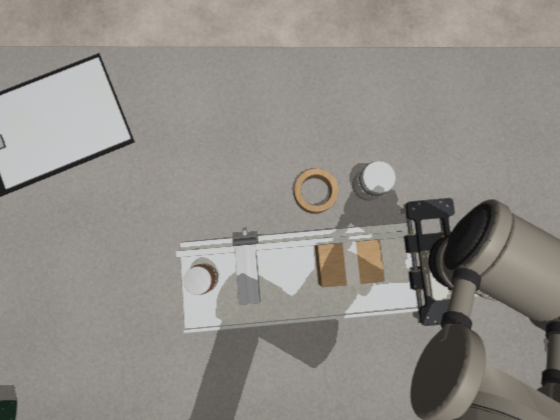

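```bash
python3 -m pendant '[[[0,5,0,0,0,0,2.5],[0,8.5,0,0,0,0,2.5],[0,8.5,0,0,0,0,2.5],[-1,8.5,0,0,0,0,2.5],[-2,8.5,0,0,0,0,2.5],[-2.7,8.5,0,0,0,0,2.5],[-3.2,8.5,0,0,0,0,2.5],[-3.6,8.5,0,0,0,0,2.5],[-4,8.5,0,0,0,0,2.5],[-4.4,8.5,0,0,0,0,2.5],[-4.9,8.5,0,0,0,0,2.5],[-5.4,8.5,0,0,0,0,2.5],[-5.9,8.5,0,0,0,0,2.5],[-6.4,8.5,0,0,0,0,2.5],[-6.9,8.5,0,0,0,0,2.5],[-7.4,8.5,0,0,0,0,2.5]]]'; python3 -c "
from h import *; st()"; python3 -m pendant '[[[-0.5,0,0,0,0,0,2.5],[-1,0,0,0,0,0,2.5],[-1.5,0,0,0,0,0,2.5],[-2,0,0,0,0,0,2.5],[-2.5,0,0,0,0,0,2.5],[-3,0,0,0,0,0,2.5],[-3.5,0,0,0,0,0,2.5],[-4,0,0,0,0,0,2.5],[-4.5,0,0,0,0,0,2.5],[-5,0,0,0,0,0,2.5],[-5.4,0,0,0,0,0,2.5],[-5.8,0,0,0,0,0,2.5],[-6.2,0,0,0,0,0,2.5],[-6.5,0,0,0,0,0,2.5],[-6.8,0,0,0,0,0,2.5],[-7.1,0,0,0,0,0,2.5]]]'; python3 -c "
from h import *; st()"
```

```text
time: 11.75
tool_pos: [0.5198, -0.1411, 0.0496]
tool_rot: [-1.571, -0.0, -1.489]
contact_force: [0.1, -3.6, 2.3]
opening: 0.0252
t 11.75 loc [ 0.5063 -0.1837  0.0496] Floc [-0.21 -3.56  2.33] yaw -1.5717 open 0.0252 q6 -0.49
time: 13.35
tool_pos: [0.514, -0.0706, 0.0496]
tool_rot: [-1.571, 0.0, -1.489]
contact_force: [0.2, -3.5, 0.7]
opening: 0.025
t 13.35 loc [ 0.5063 -0.113   0.0496] Floc [-0.1  -3.46  0.66] yaw -1.5718 open 0.025 q6 -0.37
```

```bash
python3 -m pendant '[[[-0.2,0,0,0,0,0,2.5],[-0.35,0,0,0,0,0,2.5],[-0.5,0,0,0,0,0,2.5],[-0.6,0,0,0,0,0,2.5],[-0.6,0,0,0,0,0,2.5]]]' | grep force;  python3 -m pendant '[[[-0.05,0,0,0,0,0,2.5],[-0.1,0,0,0,0,0,2.5],[-0.1,0,0,0,0,0,2.5]]]'| grep force;   python3 -c "
from h import *; st()
c=cam('top','top4.png');P=cloud(c);L=P@S; z=L[...,2]
m=(abs(z-.088)<.006)&(L[...,1]<.05)&(L[...,1]>-.24)&(abs(L[...,0]-.5)<.07)
hsv=cv2.cvtColor(c['image'],cv2.COLOR_RGB2HSV); m&=(hsv[...,2]>60)
n,l,s,_=cv2.connectedComponentsWithStats(m.astype(np.uint8)); k=l==1+np.argmax(s[1:,4])
r=cv2.minAreaRect(L[k][:,:2].astype(np.float32)); print('carton local',r,k.sum())
"
```

```text
contact_force: [1.6, -0.6, 0.5]
contact_force: [0.2, -2.0, -0.7]
t 14.15 loc [ 0.5063 -0.1062  0.0496] Floc [ 0.02 -2.01 -0.66] yaw -1.5719 open 0.025 q6 -0.35
carton local ((0.5080716013908386, -0.02065245434641838), (0.09224998950958252, 0.08077119290828705), 89.72813415527344) 1808
```

```bash
python3 -m pendant '[[[-0.05,0,0,0,0,0,2.5],[-0.05,0,0,0,0,0,2.5]]]' | grep -E "force|pos";  python3 -m pendant '[[[-0.05,0,0,0,0,0,2.5],[-0.05,0,0,0,0,0,2.5]]]' | grep -E "force|pos"; python3 -m pendant '[[[-0.05,0,0,0,0,0,2.5],[-0.05,0,0,0,0,0,2.5]]]' | grep -E "force|pos"; python3 -m pendant '[[[-0.05,0,0,0,0,0,2.5],[-0.05,0,0,0,0,0,2.5]]]' | grep -E "force|pos"; python3 -c "
from h import *; st()"
```

```text
tool_pos: [0.5134, -0.0634, 0.0497]
contact_force: [0.1, -1.7, -0.4]
tool_pos: [0.5134, -0.0634, 0.0497]
contact_force: [-0.1, -6.1, -0.6]
tool_pos: [0.5134, -0.0634, 0.0497]
contact_force: [-1.5, -7.7, -0.9]
tool_pos: [0.5134, -0.0634, 0.0498]
contact_force: [-1.3, -10.1, -0.3]
t 15.0 loc [ 0.5064 -0.1057  0.0498] Floc [-2.15 -9.93 -0.27] yaw -1.5717 open 0.0249 q6 -0.35
```

```bash
python3 -m pendant '[[[0,0,0,0,0,0,2.5],[0,0,0,0,0,0,2.5],[0,0,0,0,0,0,2.5],[0,0,0,0,0,0,2.5],[0,0,0,0,0,0,2.5],[0,0,0,0,0,0,2.5]]]' | grep force; python3 -m pendant '[[[0.4,0,0,0,0,0,2.5],[2,0,0,0,0,0,2.5],[2,-5,0,0,0,0,2.5],[2,-8.5,0,0,0,0,2.5],[0,-8.5,-3,0,0.14,0,5],[-3,-8.5,-6,0,0.28,0,5],[-6.8,-8.5,-7.6,0,0.42,0,5],[-6.8,-8.5,-7.6,0,0.56,0,5],[-6.8,-8.5,-7.6,0,0.7,0,5],[-6.8,-8.5,-7.6,0,0.84,0,5],[-6.8,-8.5,-7.6,0,0.98,0,5],[-6.8,-8.5,-7.6,0,1.12,0,5],[-6.8,-8.5,-7.6,0,1.26,0,5],[-6.8,-8.5,-7.6,0,1.4,0,5],[-6.8,-8.5,-7.6,0,1.5,0,5],[-6.8,-8.5,-7.6,0,1.571,0,5],[-6.8,-8.5,-7.6,0,1.571,0,5]]]'
cat > look.py <<'E'
from h import *
import sys
st()
c=cam('top',sys.argv[1]);P=cloud(c);L=P@S; z=L[...,2]
m=(abs(z-.088)<.006)&(L[...,1]<.05)&(L[...,1]>-.24)&(abs(L[...,0]-.5)<.07)
n,l,s,_=cv2.connectedComponentsWithStats(m.astype(np.uint8)); k=l==1+np.argmax(s[1:,4])
print('carton local',cv2.minAreaRect(L[k][:,:2].astype(np.float32)),k.sum(),'x pct',np.percentile(L[k][:,0],[1,99]))
E
python3 look.py top5.png; python3 -c "
from h import *; row(.43,-.036,.05)"
```

```text
contact_force: [-1.3, -8.9, -0.2]
time: 17.3
tool_pos: [0.4321, -0.0007, 0.1347]
tool_rot: [-1.571, 0.0, -3.061]
contact_force: [-0.5, 0.5, -0.1]
opening: 0.0503
t 17.3 loc [ 0.4306 -0.0366  0.1347] Floc [-0.44  0.5  -0.15] yaw -3.1436 open 0.0503 q6 1.31
carton local ((0.5080764293670654, -0.03421521931886673), (0.08053987473249435, 0.1200815960764885), 0.03294831141829491) 2704 x pct [0.46916388 0.54746657]
[0.06, 8.48, -0.05, 0.0, 0.0, -0.0]
```

```bash
python3 -m pendant '[[[0,5,0,0,0,0,5],[0,8.5,0,0,0,0,5],[0,8.5,0,0,0,0,5],[-1,8.5,0,0,0,0,5],[-1.8,8.5,0,0,0,0,5],[-2.2,8.5,0,0,0,0,5],[-2.4,8.5,0,0,0,0,5],[-2.4,8.5,0,0,0,0,5]]]' | grep force; python3 -c "
from h import *; st()";  python3 -m pendant '[[[-0.05,0,0,0,0,0,5],[-0.1,0,0,0,0,0,5],[-0.1,0,0,0,0,0,5]]]' | grep force; python3 -m pendant '[[[-0.05,0,0,0,0,0,5],[-0.1,0,0,0,0,0,5],[-0.1,0,0,0,0,0,5]]]' | grep force; python3 -c "
from h import *; st()"; python3 -m pendant '[[[-0.05,0,0,0,0,0,5],[-0.1,0,0,0,0,0,5],[-0.1,0,0,0,0,0,5]]]' | grep force; python3 -c "
from h import *; st()"
```

```text
contact_force: [-0.2, -0.5, 0.8]
t 18.15 loc [ 0.4551 -0.0362  0.0504] Floc [-0.27 -0.48  0.79] yaw -3.1424 open 0.0498 q6 1.32
contact_force: [-0.3, -0.1, 0.1]
contact_force: [0.3, 0.4, 0.8]
t 18.75 loc [ 0.4565 -0.0362  0.0497] Floc [0.29 0.41 0.79] yaw -3.1428 open 0.0499 q6 1.33
contact_force: [-4.1, -0.3, 3.0]
t 19.05 loc [ 0.4567 -0.0361  0.0496] Floc [-4.09  0.05  3.  ] yaw -3.1427 open 0.0502 q6 1.33
```

```bash
python3 -m pendant '[[[-0.05,0,0,0,0,0,5],[-0.1,0,0,0,0,0,5],[-0.1,0,0,0,0,0,5]]]' | grep force; python3 -c "
from h import *; st()"; python3 -m pendant '[[[-0.05,0,0,0,0,0,5],[-0.05,0,0,0,0,0,5]]]' | grep force; python3 -c "
from h import *; st()"
```

```text
contact_force: [-6.1, -1.5, 4.7]
t 19.35 loc [ 0.4574 -0.0361  0.0496] Floc [-6.22 -0.95  4.66] yaw -3.1429 open 0.0499 q6 1.33
contact_force: [-8.4, -2.7, 6.7]
t 19.55 loc [ 0.4574 -0.036   0.0496] Floc [-8.55 -2.    6.68] yaw -3.1428 open 0.0498 q6 1.33
```

```bash
python3 -m pendant '[[[0.4,0,0,0,0,0,5],[2,0,0,0,0,0,5],[2,-5,0,0,0,0,5],[2,-8.5,0,0,0,0,2.5],[-1,-8.5,3,0,-0.14,0,2.5],[-4.8,-8.5,6,0,-0.28,0,2.5],[-4.8,-8.5,10.4,0,-0.42,0,2.5],[-4.8,-8.5,10.4,0,-0.56,0,2.5],[-4.8,-8.5,10.4,0,-0.7,0,2.5],[-4.8,-8.5,10.4,0,-0.84,0,2.5],[-4.8,-8.5,10.4,0,-0.98,0,2.5],[-4.8,-8.5,10.4,0,-1.12,0,2.5],[-4.8,-8.5,10.4,0,-1.26,0,2.5],[-4.8,-8.5,10.4,0,-1.4,0,2.5],[-4.8,-8.5,10.4,0,-1.5,0,2.5],[-4.8,-8.5,10.4,0,-1.57,0,2.5],[-4.8,-8.5,10.4,0,-1.57,0,2.5]]]'; python3 look.py top6.png;  python3 -m pendant '[[[0,5,0,0,0,0,2.5],[0,8.5,0,0,0,0,2.5],[0,8.5,0,0,0,0,2.5],[-1.5,8.5,0,0,0,0,2.5],[-2.3,8.5,0,0,0,0,2.5],[-2.8,8.5,0,0,0,0,2.5],[-3.1,8.5,0,0,0,0,2.5],[-3.1,8.5,0,0,0,0,2.5]]]'; python3 -c "
from h import *; st()"
```

```text
time: 21.25
tool_pos: [0.5174, -0.0978, 0.1348]
tool_rot: [-1.569, -0.0, -1.489]
contact_force: [0.5, -0.5, 0.0]
opening: 0.0249
t 21.25 loc [ 0.5075 -0.1403  0.1348] Floc [ 0.48 -0.51  0.  ] yaw -1.5722 open 0.0249 q6 -0.41
carton local ((0.5090906620025635, -0.0342102088034153), (0.11994574964046478, 0.08056052774190903), 89.99735260009766) 2703 x pct [0.4700167  0.54842994]
time: 22.1
tool_pos: [0.5147, -0.0664, 0.0506]
tool_rot: [-1.569, -0.001, -1.489]
contact_force: [0.5, -0.5, -0.2]
opening: 0.0249
t 22.1 loc [ 0.5074 -0.1088  0.0506] Floc [ 0.43 -0.57 -0.22] yaw -1.572 open 0.0249 q6 -0.36
```

```bash
python3 -m pendant '[[[-0.1,0,0,0,0,0,2.5],[-0.2,0,0,0,0,0,2.5],[-0.25,0,0,0,0,0,2.5],[-0.3,0,0,0,0,0,2.5],[-0.3,0,0,0,0,0,2.5]]]' | grep force; python3 -m pendant '[[[-0.05,0,0,0,0,0,2.5],[-0.1,0,0,0,0,0,2.5],[-0.1,0,0,0,0,0,2.5]]]' | grep force; python3 -m pendant '[[[-0.05,0,0,0,0,0,2.5],[-0.05,0,0,0,0,0,2.5]]]' | grep force; python3 -c "
from h import *; st()"
```

```text
contact_force: [0.1, -0.4, -0.7]
contact_force: [-0.4, -5.3, -0.9]
contact_force: [-0.5, -7.1, -0.2]
t 23.1 loc [ 0.5069 -0.1057  0.0497] Floc [-1.12 -7.   -0.21] yaw -1.5727 open 0.025 q6 -0.35
```

```bash
python3 -m pendant '[[[-0.06,0,0,0,0,0,2.5],[-0.06,0,0,0,0,0,2.5],[-0.06,0,0,0,0,0,2.5]]]' | grep force; python3 -m pendant '[[[0,0,0,0,0,0,2.5],[0,0,0,0,0,0,2.5],[0,0,0,0,0,0,2.5],[0,0,0,0,0,0,2.5]]]' | grep force; python3 -m pendant '[[[0,0,0,0,0,0,2.5],[0,0,0,0,0,0,2.5],[0,0,0,0,0,0,2.5],[0,0,0,0,0,0,2.5]]]' | grep force;  python3 -c "
from h import *; st()"; python3 -m pendant '[[[0.1,0,0,0,0,0,2.5],[0.3,0,0,0,0,0,2.5],[1.5,0,0,0,0,0,2.5],[3,0,0,0,0,0,2.5],[3,-5,0,0,0,0,2.5],[3,-10,0,0,0,0,2.5],[6,-13,0,0,0,0,2.5],[10,-13,0,0,0,0,2.5],[10,-13,0,0,0,0,2.5]]]'; python3 look.py top7.png
python3 - <<'E'
from h import *
c=cam('scene','scene7.png'); L=cloud(c).reshape(-1,3)@S
m=(L[:,0]>.45)&(L[:,0]<.55)&(L[:,1]>.03)&(L[:,1]<.06)&(L[:,2]>.06)&(L[:,2]<.082); print('flag plane slope,',np.polyfit(L[m][:,0],L[m][:,2],1))
E
```

```text
contact_force: [-0.4, -9.7, 0.2]
contact_force: [-0.6, -9.7, -0.2]
contact_force: [-1.2, -8.9, -1.0]
t 24.2 loc [ 0.5069 -0.1057  0.0498] Floc [-1.98 -8.76 -0.99] yaw -1.5727 open 0.025 q6 -0.35
time: 25.1
tool_pos: [0.5227, -0.1666, 0.1811]
tool_rot: [-1.568, -0.003, -1.494]
contact_force: [-0.6, 0.5, -0.7]
opening: 0.0252
t 25.1 loc [ 0.5071 -0.2093  0.1811] Floc [-0.57  0.55 -0.67] yaw -1.5767 open 0.0252 q6 -0.52
carton local ((0.5091097354888916, -0.03417353332042694), (0.08048877120018005, 0.11990974098443985), 0.07987907528877258) 2708 x pct [0.47006633 0.54842623]
flag plane slope, [9.68692774e-05 7.53190195e-02]
```

```bash
python3 -c "
import cv2
a=cv2.imread('pics/scene7.png')[110:270,130:430]; b=cv2.imread('pics/top7.png')[150:350,150:450]
cv2.imwrite('pics/fin.png',cv2.resize(cv2.vconcat([a,b]),None,fx=1.6,fy=1.6,interpolation=cv2.INTER_CUBIC))"
```

```text
(no output)
```

View pics/fin.png

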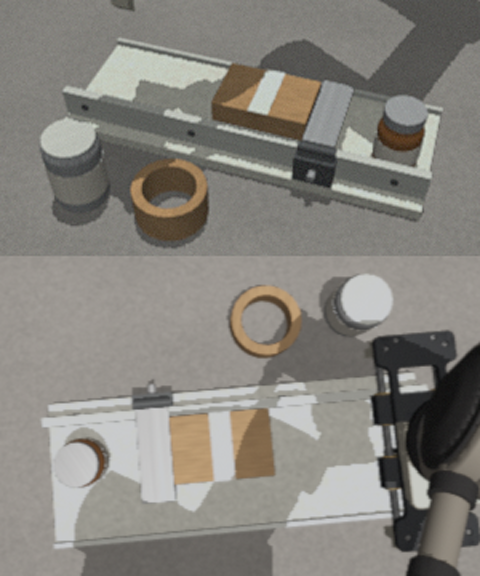

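The crops show the carton flush against the fence and the lowered flag, at about (265,100) in the scene half and (222,445) in the top half. The jar, tin and tape are where they started and the gripper is clear, so I'm handing in.

```bash
python3 -c "
from h import *; print(robot.hand_in())"
```

```text
the job is handed in; nothing more can be done
None
```

The flag is down, the carton is seated in the corner against the fence and the flag, and the job was handed in at about 25 s of the 72 s allowed.

- **Flag:** I swung it down with closed fingers and pressed it onto its end stop, reaching about 21 N at the last step. After I let go it measured level, with a slope of about 0.0001.
- **Carton:** I squared it against the fence, slid it to the flag with two fingers and felt contact. A check then showed it had drifted about 1 mm off the fence. I pushed it back against the fence at about 8 N and seated it against the flag again.
- **Seating push:** It read 8.8 to 9.7 N and was held for about 0.8 s. No reading while pushing the carton went above about 11 N, though I only read the force at the end of each move.
- **Last checks:** The carton was within about 0.1° of square to the fence and had not moved after I backed off. Its position was consistent with contact on both faces, within the cameras' roughly 2 mm accuracy. The jar, tin and tape looked undisturbed by eye; I did not measure them again. The gripper was clear of everything.

No check failed. The flag's fine adjustment was found only by feel: the fingers stopped at the same point on both pushes.

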